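# Clear the stain-removal bench of a laundry

## Robot

A 6-joint arm with a two-finger parallel gripper is mounted at the origin on the work surface. World frame = base frame: x ahead of the robot, y to its left, z up, the work surface at z = 0. Lengths are in m, angles in rad, forces in N, time in s.
With the tool pointing down it reaches from about 0.4 to 0.825 m from the base axis. Payload 7 kg.
Tool frame: the origin (TCP) lies between the finger pads; the fingertips stand 22 mm ahead of it and the grasp point (between the pads) lies 3 mm ahead of it; z points along the fingers, y is the direction in which the jaws open and shut (so a half turn about z gives the same grasp; the last joint's range is limited). The gripper opens to 88 mm and grips with 3 to 60 N. Pads are 19 mm wide; open, the fingers measure 130 mm over their backs; the gripper's body (78 mm by 193 mm) begins 47 mm behind the grasp point.
Start: joints at [1.452, 0.359, 0.012, 0, -1.224, -0.288], TCP at [0.267, 0.62, 0.249] pointing down, gripper open.
Joint ranges: [-3.07, 3.07], [-1.43, 2.12], [-1.02, 1.25], [-3.03, 1.67], [-3.05, -0], [-3.03, 3.03]. Speed limits (rad/s): [2.39, 2.39, 3.01, 3.14, 3.14, 3.14].

## Interface

Orientations are given as [roll, pitch, yaw] about the fixed x, y, z axes, in that order (R = Rz(yaw) Ry(pitch) Rx(roll)).
In Python, from station import * gives the robot as it stands. The module is installed in compiled form; this text tells all that it offers.
- The arm moves only by the tool move_arm, never from a script. Its argument "rows" is a list of rows, each an object with "delta_rot": the turn, a rotation vector about the world's x, y, z in degrees, a list of three; "delta_pos": the shift along the world's x, y, z in cm, a list of three; "hand": the finger opening in cm, from 0 to 8.76. A call has exactly 10 rows; each row shifts and turns the commanded pose from where the row before left it; what a row does not reach is not made up. A row lasts 1/10 s, in which the tool goes at most 50 mm and 8.59 degrees, less where a joint would pass 70% of its speed; a pose out of reach is approached as far as the arm can. A call is refused whole if a number of a shift passes 5 or a number of a turn 8.59, either way. A call with a gripper value outside its range is refused whole. The fingers move at their own pace and stop on an object; "force" is the grip in N (left out, the last holds). Time passes only in rows, so rows that do not move let the fingers close, or fill a call up. It gives the time, the measured TCP pose, the force and the opening at its end, in the units of the state.
- get_state(): the state, without advancing time (a new reading comes with each control period).
- grab_frame(name): name is "scene" or "top" or "wrist"; returns the picture (400x640x3 uint8, blue, green, red); there is no depth.
- camera_info(name): a dict with "camera_matrix" (3x3 intrinsics, pixels), "world_from_camera" (4x4, takes a point from camera to world coordinates); the wrist camera has in their place "T_tool_cam" (4x4, takes a point from camera to tool coordinates, whose origin is the TCP and whose axes are the flange's). Camera axes: x right, y down, z forward; pixel columns grow to the right and rows downward; lengths in m; the calibration is good to about 2 mm. The wrist camera is an equidistant fisheye: a pixel r from the principal point sees the ray r / f radians off the axis. A picture is of the moment at which its call begins: read the wrist's pose just before it. camera_info takes no time and is no camera call.
- job_done(): hands the job in, once; it reports no verdict.
The state is a dict: "t": time; "q": joint angles; "qd": joint speeds; "joint_efforts": joint torques, N m; "eef_pos": TCP position; "ee_rot": TCP orientation; "force": force on the tool from outside, world axes, zero at the start; "moment": the same for the moment, N m; "width": finger opening in m.
Only numpy, scipy, OpenCV 4.12 (cv2) and the standard library are available. Lean on these libraries where they do the work, as an engineer would, in place of code of your own. Each camera call takes 0.05 s, during which the arm holds its last target.

## Task

Clear the stain-removal bench: stand the two round squeeze bottles side by side in the short black plastic tray and the two flat solvent tins end to end in the narrow steel tray, and lay the small tamping brush flat in the wooden tray, lengthwise. Every piece must sit fully down on the floor of its tray; never let a bottle or tin tip over, and leave the glass jar standing where it is.

Things in the scene. Friction and masses are not known exactly. Their poses are not given: they have to be found in the camera images.
- bottle_a: A white plastic squeeze bottle with a small grey dripper nozzle, standing: round body 42 mm in diameter with straight sides up to 78 mm, sloping shoulder, nozzle tip at 105 mm, about 0.12 kg. Origin at the centre of its underside, z up; its yaw means nothing. The two bottles are alike, and either may take either half of the tray.
- bottle_b: A second white plastic squeeze bottle with a small grey dripper nozzle, standing: round body 42 mm in diameter with straight sides up to 78 mm, sloping shoulder, nozzle tip at 105 mm, about 0.12 kg. Origin at the centre of its underside, z up; its yaw means nothing. The two bottles are alike, and either may take either half of the tray.
- tin_a: A flat bare-metal solvent tin with a dark screw cap, standing: 36 mm thick (its x) by 62 mm wide (its y), straight sides up to 84 mm, cap to 100 mm, 14 mm off the middle towards its +y, about 0.2 kg. Origin at the centre of its underside, z up. Take it across the 36 mm. The two tins are alike, and either may take either half of the tray.
- tin_b: A second flat bare-metal solvent tin with a dark screw cap, standing: 36 mm thick (its x) by 62 mm wide (its y), straight sides up to 84 mm, cap to 100 mm, 14 mm off the middle towards its +y, about 0.2 kg. Origin at the centre of its underside, z up. Take it across the 36 mm. The two tins are alike, and either may take either half of the tray.
- brush: Tamping brush, pale wood, dark bristles, lying on its side: 140 mm long (its x, -70 to +70), 20 mm high. Straight handle 18 mm wide from x = -70 to +28, then a head 20 mm wide with bristles pointing level to its +y, out to y = 32. Origin under the handle's middle line, halfway along the brush, z up. 0.06 kg, balanced near x = +7. Grip across the handle near the origin. Either way round will do.
- bottle_tray: Short black plastic tray, the home of the two bottles: open on top, outside 78 mm (its x) by 138 mm (its y), walls 4 mm thick and 20 mm high, floor 4 mm thick, so inside 70 by 130 mm: the bottles stand side by side along y, about 32 mm either side of its middle. Fixed to the bench. Origin at the centre of its underside, z up.
- tin_tray: Narrow bare-steel tray with a rolled rim, the home of the two tins: open on top, outside 68 mm (its x) by 176 mm (its y), walls 4 mm thick and 22 mm high at the rim, floor 4 mm thick, so inside 60 by 168 mm: the tins stand end to end, wide side along the tray's y, about 42 mm either side of its middle; crosswise they do not fit. Fixed to the bench. Origin at the centre of its underside, z up.
- brush_tray: Large shallow brown wooden tray, the home of the brush: open on top, outside 98 mm (its x) by 198 mm (its y), walls 4 mm thick and 14 mm high, floor 4 mm thick, so inside 90 by 190 mm: the brush lies along the tray's y. Fixed to the bench. Origin at the centre of its underside, z up.
- jar: Closed glass jar with a steel lid, 56 mm in diameter, 70 mm high, standing among the things to be cleared; it stays where it is. Origin at the centre of its underside, z up.

How it is judged:
At the end, for the whole second after the job is handed in: Bottles upright (0.12 rad) in the black tray, tins upright (0.12 rad) in the steel tray, undersides under 10 mm above the tray's; brush level (0.06 rad) in the wooden tray, underside under 9 mm, middle within 45 mm across and 65 mm along of the tray's middle; all at rest (x of bottle_a in the frame of bottle_tray between -0.025 and 0.025 m and y of bottle_a in the frame of bottle_tray between -0.055 and 0.055 m and z of bottle_a in the frame of bottle_tray between 0 and 0.01 m and angle between each of bottle_a, tin_a, bottle_b, tin_b's own z axis and vertical below 0.12 rad and linear speed of each of bottle_a, tin_a, bottle_b, tin_b, brush below 0.02 m/s and angular speed of each of bottle_a, tin_a, bottle_b, tin_b, brush below 0.3 rad/s and x of tin_a in the frame of tin_tray between -0.025 and 0.025 m and y of tin_a in the frame of tin_tray between -0.07 and 0.07 m and z of tin_a in the frame of tin_tray between 0 and 0.01 m and x of bottle_b in the frame of bottle_tray between -0.025 and 0.025 m and y of bottle_b in the frame of bottle_tray between -0.055 and 0.055 m and z of bottle_b in the frame of bottle_tray between 0 and 0.01 m and x of tin_b in the frame of tin_tray between -0.025 and 0.025 m and y of tin_b in the frame of tin_tray between -0.07 and 0.07 m and z of tin_b in the frame of tin_tray between 0 and 0.01 m and x of brush in the frame of brush_tray between -0.045 and 0.045 m and y of brush in the frame of brush_tray between -0.065 and 0.065 m and z of brush in the frame of brush_tray between 0 and 0.009 m and angle between brush's own z axis and vertical below 0.06 rad); the robot touches nothing.
It fails at once if a bottle or tin tips over (leans more than 0.7 rad) (angle between any of bottle_a, bottle_b, tin_a, tin_b's own z axis and vertical above 0.7 rad).
It fails at once if the glass jar is pushed more than 25 mm or leans more than 0.4 rad (distance of jar from where it was at the start of the episode above 0.025 m or angle between jar's own z axis and vertical above 0.4 rad).
It also fails if it takes over 115 s, if anything falls off the work surface, if the arm or the gripper's body presses on something with over 40 N, if the wrist force passes 120 N, or if a joint passes its speed limit or range.

## Working session

There is one attempt and no reset: what is moved stays moved. The work goes in short steps, Python scripts to look and compute and a tool call to move; the robot and the scene stay as the last step left them, time stands still between calls to the robot, and variables do not carry over. Pictures are saved under pics/ and viewed, and the job is handed in when it is done.

Besides the shell and the picture viewer there is one more tool, called after "Request:" in YAML: its name, and indented under it one key for each argument. move_arm: Moves the arm, as the interface text tells. Its arguments: {"type":"object","properties":{"rows":{"type":"array"},"force":{"type":"number"}},"required":["rows"]}

```bash
mkdir -p pics; ls; python3 - <<'E'
from station import *
import cv2
print(get_state())
for n in ["scene","top","wrist"]:
    print(n,camera_info(n))
for n in ["scene","top","wrist"]:
    cv2.imwrite(f"pics/{n}0.png",grab_frame(n))
E
```

```text
pics
{'t': 0.0, 'q': array([ 1.45211176e+00,  3.59355158e-01,  1.10693439e-02, -3.79615411e-04,
       -1.22410901e+00, -2.88124936e-01]), 'qd': array([-0.00097152, -0.00011445, -0.00096511,  0.00101078, -0.00073955,
        0.0005433 ]), 'joint_efforts': array([ 4.29944259e-05, -5.82723427e+01,  2.93049020e+01,  6.99758381e+00,
        7.00752513e-03, -1.61427911e-04]), 'eef_pos': array([0.26690202, 0.61949127, 0.24764244]), 'ee_rot': array([ 3.13995863e+00, -1.12113478e-04, -4.06938684e-01]), 'force': array([ 0.56555142, -0.48978213, -0.18234903]), 'moment': array([-0.06220632,  0.02704194, -0.0239034 ]), 'width': 0.08773533293136498}
scene {'camera_matrix': array([[376.56441485,   0.        , 316.73408168],
       [  0.        , 376.56441485, 202.51912011],
       [  0.        ,   0.        ,   1.        ]]), 'world_from_camera': array([[ 0.1804439 ,  0.56866974, -0.8025302 ,  1.27451642],
       [ 0.98352201, -0.11357329,  0.14066119, -0.15569727],
       [-0.01115623, -0.81468757, -0.57979282,  0.60450494],
       [ 0.        ,  0.        ,  0.        ,  1.        ]])}
top {'cam
[... 269 characters left out ...]
, -0.01184663,  0.01274451, -0.00901441],
       [-0.01141226, -0.10642363, -0.99425538,  1.07986733],
       [ 0.        ,  0.        ,  0.        ,  1.        ]])}
wrist {'camera_matrix': array([[309.70691629,   0.        , 317.00374407],
       [  0.        , 309.70691629, 201.41856745],
       [  0.        ,   0.        ,   1.        ]]), 'T_tool_cam': array([[-1.05323186e-03, -9.68858306e-01, -2.47613559e-01,
         6.58399892e-02],
       [ 9.99999283e-01, -1.16165664e-03,  2.91783580e-04,
        -5.21439034e-04],
       [-5.70338879e-04, -2.47613074e-01,  9.68858834e-01,
        -1.35944823e-01],
       [ 0.00000000e+00,  0.00000000e+00,  0.00000000e+00,
         1.00000000e+00]])}
```

View pics/top0.png

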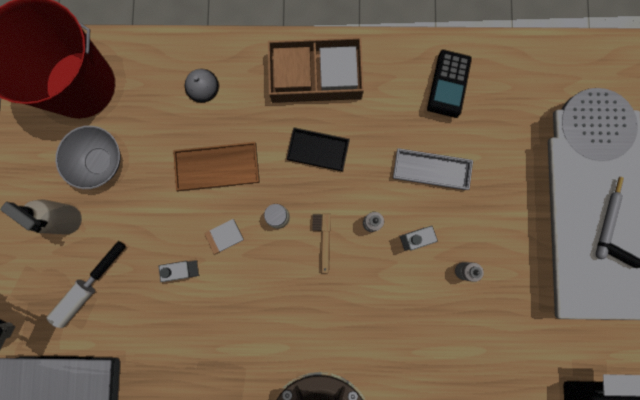

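View pics/scene0.png

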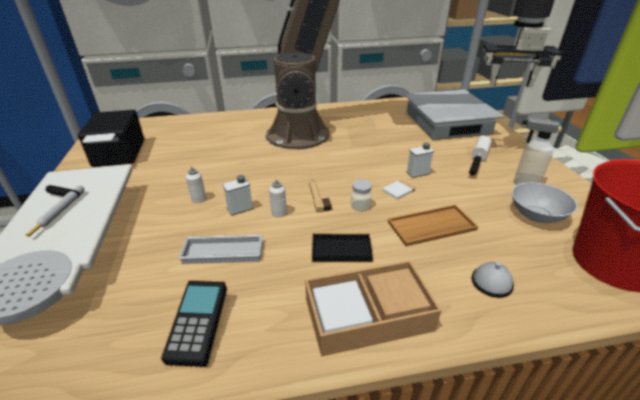

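View pics/wrist0.png

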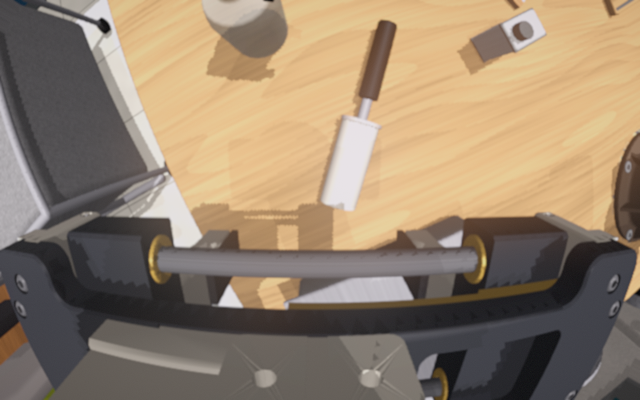

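The top view shows trays at (217,166), (318,149) and (432,169). The tins are at (178,271) and (419,239), the bottles at (373,221) and (470,271), the brush at (325,245) and the jar at (276,215). I'll zoom in to measure them.

```bash
cat > h.py <<'E'
import numpy as np, cv2
from station import *
def ray(n,u,v):
    c=camera_info(n);K=c["camera_matrix"];T=np.array(c["world_from_camera"])
    d=np.linalg.inv(K)@[u,v,1]; return T[:3,3],T[:3,:3]@d
def onz(n,u,v,z):
    o,d=ray(n,u,v);return o+d*(z-o[2])/d[2]
def proj(n,p):
    c=camera_info(n);K=c["camera_matrix"];T=np.linalg.inv(c["world_from_camera"])
    q=T[:3,:3]@np.asarray(p,float)+T[:3,3];q=K@q;return q[:2]/q[2]
E
python3 - <<'E'
import cv2
im=cv2.imread('pics/top0.png')
cv2.imwrite('pics/topL.png',cv2.resize(im[125:295,150:350],None,fx=4,fy=3.5,interpolation=cv2.INTER_CUBIC)[:, :])
a=cv2.resize(im[125:260,150:350],None,fx=4,fy=4,interpolation=cv2.INTER_CUBIC);cv2.imwrite('pics/topL.png',a)
a=cv2.resize(im[145:290,300:490],None,fx=4,fy=4,interpolation=cv2.INTER_CUBIC);cv2.imwrite('pics/topR.png',a)
a=cv2.resize(im[250:290,150:210],None,fx=8,fy=8,interpolation=cv2.INTER_CUBIC);cv2.imwrite('pics/topT.png',a)
E
```

```text
(no output)
```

View pics/topL.png

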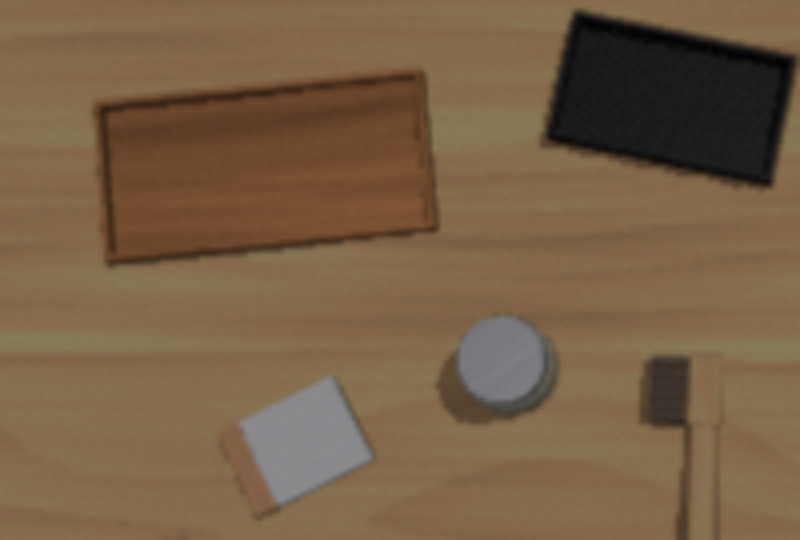

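View pics/topR.png

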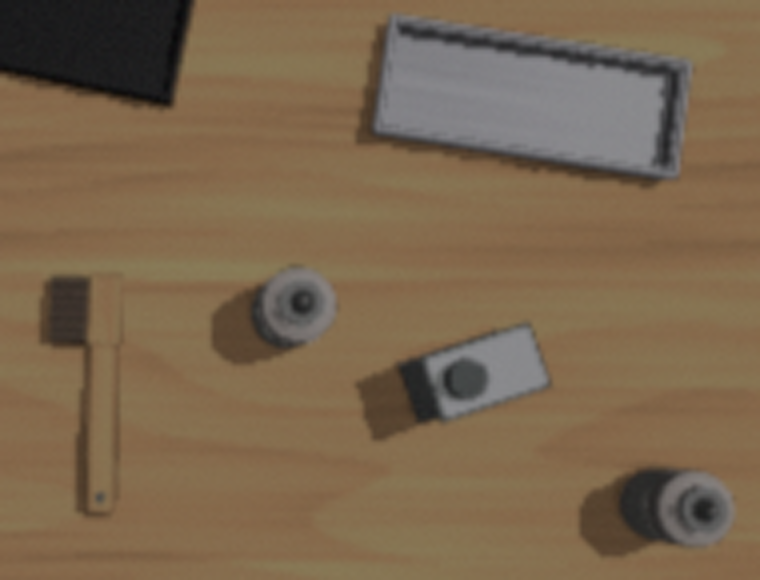

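View pics/topT.png

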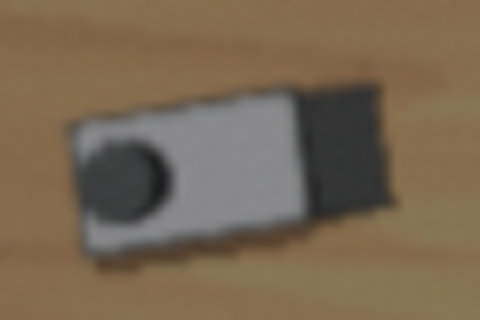

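```bash
python3 - <<'E'
from h import *
np.set_printoptions(precision=4,suppress=True)
def cv(P,ox,oy,s): return [((x+.5)/s-.5+ox,(y+.5)/s-.5+oy) for x,y in P]
def quad(name,P,ox,oy,s,z):
    W=np.array([onz("top",u,v,z) for u,v in cv(P,ox,oy,s)])
    c=W.mean(0); e=[np.linalg.norm(W[i]-W[(i+1)%4]) for i in range(4)]
    L=(W[1]-W[0])+(W[2]-W[3]) if e[0]>e[1] else (W[2]-W[1])+(W[3]-W[0])
    a=np.degrees(np.arctan2(L[1],L[0]))
    print(name,c,"edges",np.array(e),"long axis deg",a, "r",np.hypot(c[0],c[1]))
L=(150,125,4);R=(300,145,4);T=(150,250,8)
quad("brush_tray",[(95,103),(422,70),(437,231),(108,265)],*L,.014)
quad("bottle_tray",[(577,11),(796,58),(772,187),(545,142)],*L,.020)
quad("tin_tray",[(392,16),(690,62),(679,178),(375,132)],*R,.022)
quad("tinL",[(72,122),(297,88),(308,218),(85,256)],*T,.084)
quad("tinR",[(425,358),(530,324),(550,384),(440,422)],*R,.084)
for n,P,o,z in [("botA nozzle",(302,301),R,.105),("botA circ",(296,306),R,.074),("botB nozzle",(704,510),R,.105),("botB circ",(693,509),R,.074),
  ("jar lid",(502,360),L,.070),("brush end",(98,514),R,.02),("brush head end",(105,275),R,.02),("handle neck mid",(101,344),R,.02),("bristle",(50,278),R,.018),
  ("capL",(122,180),T,.1),("capR",(466,378),R,.1)]:
    (u,v),=cv([P],*o); p=onz("top",u,v,z); print(n,p,np.hypot(p[0],p[1]),proj("scene",p))
E
```

```text
brush_tray [0.5976 0.255  0.014 ] edges [0.1974 0.0983 0.1967 0.0988] long axis deg -83.45638018565657 r 0.6497022934092769
bottle_tray [0.6399 0.0123 0.02  ] edges [0.134  0.0793 0.1374 0.0818] long axis deg -101.26317419234603 r 0.6400218896674332
tin_tray [ 0.5957 -0.2603  0.022 ] edges [0.1772 0.0696 0.1795 0.0705] long axis deg -98.23923271058041 r 0.6501050977044392
tinL [0.3517 0.3222 0.084 ] edges [0.0621 0.0354 0.0614 0.0365] long axis deg -80.16659275282767 r 0.4769892944087723
tinR [ 0.4311 -0.2177  0.084 ] edges [0.0607 0.0343 0.0637 0.0356] long axis deg -70.883134450247 r 0.4830086320518304
botA nozzle [ 0.4672 -0.1149  0.105 ] 0.48109427398165494 [276.8003 179.8412]
botA circ [ 0.4667 -0.115   0.074 ] 0.4806238365451908 [277.6451 190.0556]
botB nozzle [ 0.3588 -0.3276  0.105 ] 0.48588269560426695 [192.9842 167.0356]
botB circ [ 0.3582 -0.3318  0.074 ] 0.48820763209939005 [193.7348 177.0355]
jar lid [0.4788 0.1045 0.07  ] 0.4900689531056755 [361.9482 184.7073]
brush end [ 0.3487 -0.0065  0.02  ] 0.34878508461939434 [312.0244 179.5652]
brush head end [ 0.4874 -0.0089  0.02  ] 0.48746249764569954 [320.0997 207.0388]
handle neck mid [ 0.4469 -0.007   0.02  ] 0.4469941079606216 [317.9799 198.3591]
bristle [0.4854 0.0234 0.018 ] 0.48595941812108134 [331.9171 205.8128]
capL [0.3497 0.3352 0.1   ] 0.4844281104663196 [426.4404 144.3055]
capR [ 0.4272 -0.2035  0.1   ] 0.47314956410701564 [240.9872 177.01  ]
```

Edge lengths match the given sizes to within a few mm, so I can act on these measurements. I'll start with tin L, which is nearest the arm, approaching above it at yaw -80°.

Request:
move_arm:
  rows:
    - {"delta_rot": [0, 0, -5.7], "delta_pos": [0.85, -2.98, -0.5], "hand": 7.0}
    - {"delta_rot": [0, 0, -5.7], "delta_pos": [0.85, -2.98, -0.5], "hand": 7.0}
    - {"delta_rot": [0, 0, -5.7], "delta_pos": [0.85, -2.98, -0.5], "hand": 7.0}
    - {"delta_rot": [0, 0, -5.7], "delta_pos": [0.85, -2.98, -0.5], "hand": 7.0}
    - {"delta_rot": [0, 0, -5.7], "delta_pos": [0.85, -2.98, -0.5], "hand": 7.0}
    - {"delta_rot": [0, 0, -5.7], "delta_pos": [0.85, -2.98, -0.5], "hand": 7.0}
    - {"delta_rot": [0, 0, -5.7], "delta_pos": [0.85, -2.98, -0.5], "hand": 7.0}
    - {"delta_rot": [0, 0, -5.7], "delta_pos": [0.85, -2.98, -0.5], "hand": 7.0}
    - {"delta_rot": [0, 0, -5.7], "delta_pos": [0.85, -2.98, -0.5], "hand": 7.0}
    - {"delta_rot": [0, 0, -5.7], "delta_pos": [0.85, -2.98, -0.5], "hand": 7.0}
  force: 25

```text
t: 1.15
eef_pos: [0.3522, 0.3205, 0.1983]
ee_rot: [3.142, -0.0, -1.406]
force: [0.5, 0.6, -0.5]
width: 0.07
```

```bash
python3 - <<'E'
from h import *
print(get_state()["eef_pos"],get_state()["q"])
cv2.imwrite("pics/w1.png",grab_frame("wrist"))
E
```

```text
[0.3521588  0.32052102 0.19831329] [ 1.15291434e+00  6.99300427e-02 -4.85764726e-01 -6.58378121e-05
 -1.01515092e+00 -9.87640784e-01]
```

View pics/w1.png

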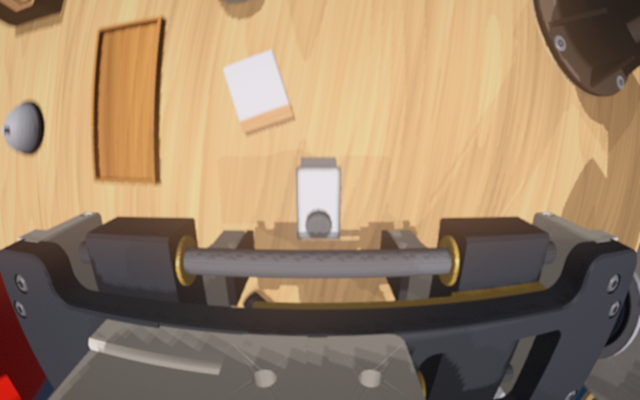

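The wrist view shows the tin centred at about (318,203) between the fingers and square to them. I'll descend to TCP z 0.068 and grip.

Request:
move_arm:
  rows:
    - {"delta_rot": [0, 0, 0], "delta_pos": [0, 0.1, -1.5], "hand": 7.0}
    - {"delta_rot": [0, 0, 0], "delta_pos": [0, 0.1, -2.0], "hand": 7.0}
    - {"delta_rot": [0, 0, 0], "delta_pos": [0, 0, -2.0], "hand": 7.0}
    - {"delta_rot": [0, 0, 0], "delta_pos": [0, 0, -2.0], "hand": 7.0}
    - {"delta_rot": [0, 0, 0], "delta_pos": [0, 0, -2.0], "hand": 7.0}
    - {"delta_rot": [0, 0, 0], "delta_pos": [0, 0, -2.0], "hand": 7.0}
    - {"delta_rot": [0, 0, 0], "delta_pos": [0, 0, -1.5], "hand": 7.0}
    - {"delta_rot": [0, 0, 0], "delta_pos": [0, 0, 0], "hand": 3.0}
    - {"delta_rot": [0, 0, 0], "delta_pos": [0, 0, 0], "hand": 3.0}
    - {"delta_rot": [0, 0, 0], "delta_pos": [0, 0, 0], "hand": 3.0}
  force: 25

```text
t: 2.2
eef_pos: [0.3524, 0.3245, 0.0694]
ee_rot: [-3.141, 0.001, -1.401]
force: [0.4, 0.2, 0.9]
width: 0.0516
```

Request:
move_arm:
  rows:
    - {"delta_rot": [0, 0, 0], "delta_pos": [0, 0, 0], "hand": 2.5}
    - {"delta_rot": [0, 0, 0], "delta_pos": [0, 0, 0], "hand": 2.5}
    - {"delta_rot": [0, 0, 0], "delta_pos": [0, 0, 0], "hand": 2.5}
    - {"delta_rot": [0, 0, 0], "delta_pos": [0, 0, 0], "hand": 2.5}
    - {"delta_rot": [0, 0, 0], "delta_pos": [0, 0, 0], "hand": 2.5}
    - {"delta_rot": [0, 0, 0], "delta_pos": [0, 0, 1], "hand": 2.5}
    - {"delta_rot": [0, 0, 0], "delta_pos": [0, 0, 2.5], "hand": 2.5}
    - {"delta_rot": [0, 0, 0], "delta_pos": [0, 0, 3], "hand": 2.5}
    - {"delta_rot": [0, 0, 0], "delta_pos": [0, 0, 3.5], "hand": 2.5}
    - {"delta_rot": [0, 0, 0], "delta_pos": [0, 0, 3.5], "hand": 2.5}
  force: 25

```text
t: 3.2
eef_pos: [0.3518, 0.3233, 0.2052]
ee_rot: [3.141, -0.0, -1.402]
force: [0.6, 0.7, -1.9]
width: 0.036
```

Request:
move_arm:
  rows:
    - {"delta_rot": [0, 0, -1.2], "delta_pos": [0.8, -1.7, 0], "hand": 2.5}
    - {"delta_rot": [0, 0, -1.2], "delta_pos": [1.6, -3.5, 0], "hand": 2.5}
    - {"delta_rot": [0, 0, -1.2], "delta_pos": [2, -4.3, 0], "hand": 2.5}
    - {"delta_rot": [0, 0, -1.2], "delta_pos": [2, -4.3, 0], "hand": 2.5}
    - {"delta_rot": [0, 0, -1.2], "delta_pos": [2, -4.3, 0], "hand": 2.5}
    - {"delta_rot": [0, 0, -1.2], "delta_pos": [2, -4.3, 0], "hand": 2.5}
    - {"delta_rot": [0, 0, -1.2], "delta_pos": [2, -4.3, 0], "hand": 2.5}
    - {"delta_rot": [0, 0, -1.2], "delta_pos": [2, -4.3, 0], "hand": 2.5}
    - {"delta_rot": [0, 0, -1.2], "delta_pos": [2, -4.3, 0], "hand": 2.5}
    - {"delta_rot": [0, 0, -1.2], "delta_pos": [2, -4.3, 0], "hand": 2.5}

```text
t: 4.2
eef_pos: [0.5363, -0.0742, 0.2041]
ee_rot: [-3.141, 0.0, -1.612]
force: [1.7, 1.9, -1.4]
width: 0.0358
```

Request:
move_arm:
  rows:
    - {"delta_rot": [0, 0, -1.2], "delta_pos": [1.9, -4.2, 0], "hand": 2.5}
    - {"delta_rot": [0, 0, -1.2], "delta_pos": [1.8, -4.0, 0], "hand": 2.5}
    - {"delta_rot": [0, 0, -1.2], "delta_pos": [1.5, -3.2, 0], "hand": 2.5}
    - {"delta_rot": [0, 0, -1.2], "delta_pos": [1.0, -2.2, 0], "hand": 2.5}
    - {"delta_rot": [0, 0, -1.1], "delta_pos": [0.4, -1.0, 0], "hand": 2.5}
    - {"delta_rot": [0, 0, 0], "delta_pos": [0, 0, -1], "hand": 2.5}
    - {"delta_rot": [0, 0, 0], "delta_pos": [0, 0, -2], "hand": 2.5}
    - {"delta_rot": [0, 0, 0], "delta_pos": [0, 0, -2], "hand": 2.5}
    - {"delta_rot": [0, 0, 0], "delta_pos": [0, 0, -1.5], "hand": 2.5}
    - {"delta_rot": [0, 0, 0], "delta_pos": [0, 0, 0], "hand": 2.5}

```text
t: 5.2
eef_pos: [0.5999, -0.2166, 0.136]
ee_rot: [3.137, 0.0, -1.713]
force: [-0.5, -0.1, -1.8]
width: 0.0358
```

```bash
python3 - <<'E'
from h import *
print(get_state()["eef_pos"])
a=grab_frame("top")[130:240,370:500];b=grab_frame("scene")[150:290,150:310]
cv2.imwrite("pics/c1.png",np.hstack([cv2.resize(a,(400,338)),cv2.resize(b,(386,338))]))
print(get_state()["eef_pos"])
E
```

```text
[ 0.59993576 -0.21661981  0.1359638 ]
[ 0.60181506 -0.2173002   0.13874817]
```

View pics/c1.png

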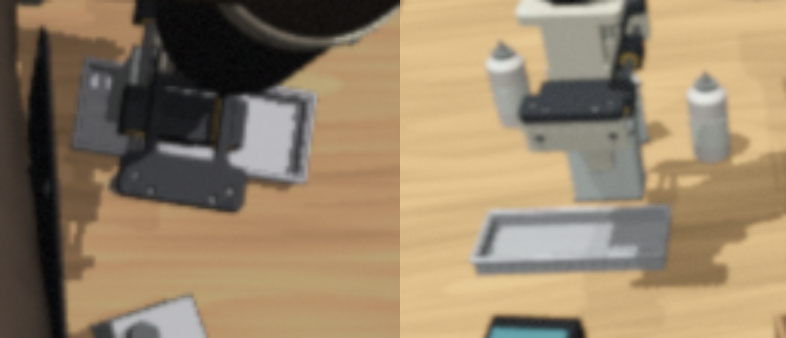

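The tin hangs upright over the robot-left half of the steel tray. I'll lower it and watch the force.

Request:
move_arm:
  rows:
    - {"delta_rot": [0, 0, 0], "delta_pos": [0, -0.1, -1], "hand": 2.5}
    - {"delta_rot": [0, 0, 0], "delta_pos": [0, 0, -1.2], "hand": 2.5}
    - {"delta_rot": [0, 0, 0], "delta_pos": [0, 0, -1.2], "hand": 2.5}
    - {"delta_rot": [0, 0, 0], "delta_pos": [0, 0, -1], "hand": 2.5}
    - {"delta_rot": [0, 0, 0], "delta_pos": [0, 0, -0.8], "hand": 2.5}
    - {"delta_rot": [0, 0, 0], "delta_pos": [0, 0, -0.6], "hand": 2.5}
    - {"delta_rot": [0, 0, 0], "delta_pos": [0, 0, -0.4], "hand": 2.5}
    - {"delta_rot": [0, 0, 0], "delta_pos": [0, 0, -0.3], "hand": 2.5}
    - {"delta_rot": [0, 0, 0], "delta_pos": [0, 0, 0], "hand": 2.5}
    - {"delta_rot": [0, 0, 0], "delta_pos": [0, 0, 0], "hand": 2.5}

```text
t: 6.3
eef_pos: [0.6023, -0.2192, 0.0739]
ee_rot: [-3.141, 0.0, -1.714]
force: [0.2, -0.1, -2.6]
width: 0.0357
```

Request:
move_arm:
  rows:
    - {"delta_rot": [0, 0, 0], "delta_pos": [0, 0, -0.15], "hand": 2.5}
    - {"delta_rot": [0, 0, 0], "delta_pos": [0, 0, 0], "hand": 2.5}
    - {"delta_rot": [0, 0, 0], "delta_pos": [0, 0, 0], "hand": 5.5}
    - {"delta_rot": [0, 0, 0], "delta_pos": [0, 0, 0], "hand": 5.5}
    - {"delta_rot": [0, 0, 0], "delta_pos": [0, 0, 0], "hand": 5.5}
    - {"delta_rot": [0, 0, 0], "delta_pos": [0, 0, 0], "hand": 6.0}
    - {"delta_rot": [0, 0, 0], "delta_pos": [0, 0, 1.5], "hand": 6.0}
    - {"delta_rot": [0, 0, 0], "delta_pos": [0, 0, 3], "hand": 7.0}
    - {"delta_rot": [0, 0, 0], "delta_pos": [0, 0, 4], "hand": 7.0}
    - {"delta_rot": [0, 0, 0], "delta_pos": [0, 0, 4], "hand": 7.0}

```text
t: 7.3
eef_pos: [0.6017, -0.2191, 0.198]
ee_rot: [3.14, -0.0, -1.714]
force: [0.7, 0.9, -0.3]
width: 0.0697
```

Request:
move_arm:
  rows:
    - {"delta_rot": [0, 0, 5.5], "delta_pos": [-3.4, 0, 0], "hand": 7.0}
    - {"delta_rot": [0, 0, 5.5], "delta_pos": [-3.5, 0, 0], "hand": 7.0}
    - {"delta_rot": [0, 0, 5.5], "delta_pos": [-3.5, 0, 0], "hand": 7.0}
    - {"delta_rot": [0, 0, 5.5], "delta_pos": [-3.5, 0.1, 0], "hand": 7.0}
    - {"delta_rot": [0, 0, 5.3], "delta_pos": [-3.2, 0, 0], "hand": 7.0}
    - {"delta_rot": [0, 0, 0], "delta_pos": [0, 0, 0], "hand": 7.0}
    - {"delta_rot": [0, 0, 0], "delta_pos": [0, 0, -1], "hand": 7.0}
    - {"delta_rot": [0, 0, 0], "delta_pos": [0, 0, -2], "hand": 7.0}
    - {"delta_rot": [0, 0, 0], "delta_pos": [0, 0, -1.0], "hand": 7.0}
    - {"delta_rot": [0, 0, 0], "delta_pos": [0, 0, 0], "hand": 7.0}

```text
t: 8.3
eef_pos: [0.4306, -0.2179, 0.155]
ee_rot: [3.138, 0.002, -1.238]
force: [0.2, -0.7, -0.9]
width: 0.0703
```

```bash
python3 - <<'E'
from h import *
print(get_state()["eef_pos"],get_state()["ee_rot"])
cv2.imwrite("pics/w2.png",grab_frame("wrist"))
a=grab_frame("scene")[130:290,150:350]
cv2.imwrite("pics/s2.png",cv2.resize(a,None,fx=4,fy=4)[:600])
E
```

```text
[ 0.43058833 -0.2179261   0.15503457] [ 3.13809079e+00  1.70210740e-03 -1.23817892e+00]
```

View pics/w2.png

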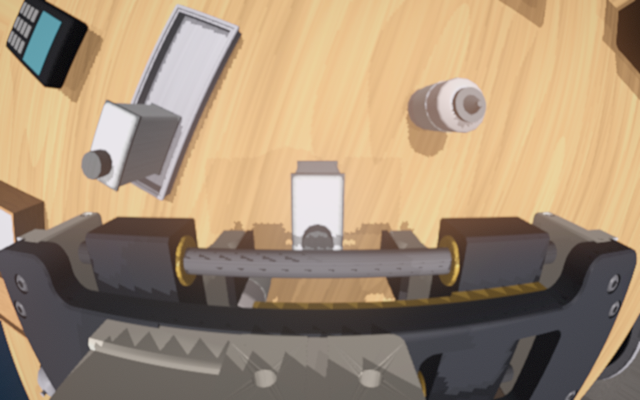

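View pics/s2.png

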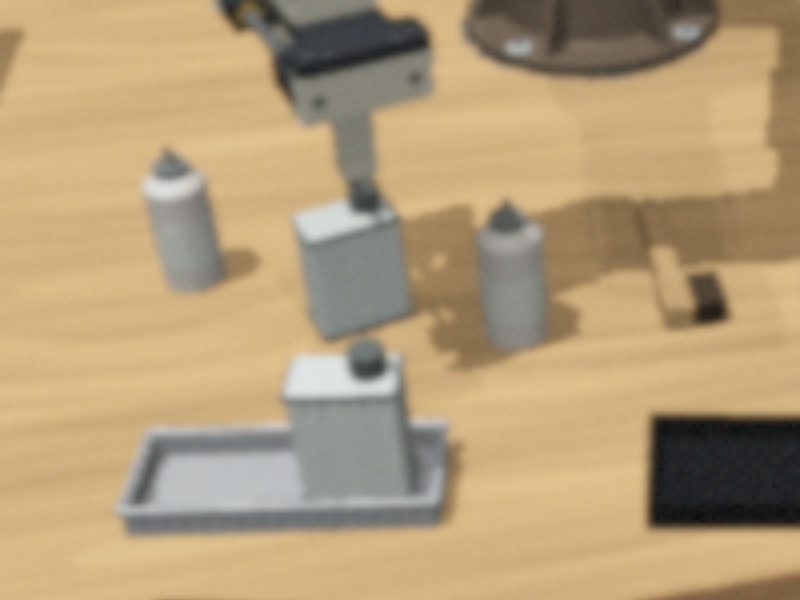

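The first tin stands down in the right-hand end of the tray in the scene view. Tin R is centred between the fingers at (318,212). Descending to grip.

Request:
move_arm:
  rows:
    - {"delta_rot": [0, 0, 0], "delta_pos": [0, 0, -2], "hand": 6.0}
    - {"delta_rot": [0, 0, 0], "delta_pos": [0, 0, -2.5], "hand": 6.0}
    - {"delta_rot": [0, 0, 0], "delta_pos": [0, 0, -2.5], "hand": 6.0}
    - {"delta_rot": [0, 0, 0], "delta_pos": [0, 0, -1.6], "hand": 6.0}
    - {"delta_rot": [0, 0, 0], "delta_pos": [0, 0, 0], "hand": 6.0}
    - {"delta_rot": [0, 0, 0], "delta_pos": [0, 0, 0], "hand": 2.5}
    - {"delta_rot": [0, 0, 0], "delta_pos": [0, 0, 0], "hand": 2.5}
    - {"delta_rot": [0, 0, 0], "delta_pos": [0, 0, 0], "hand": 2.5}
    - {"delta_rot": [0, 0, 0], "delta_pos": [0, 0, 0], "hand": 2.5}
    - {"delta_rot": [0, 0, 0], "delta_pos": [0, 0, 0], "hand": 2.5}

```text
t: 9.4
eef_pos: [0.4316, -0.2182, 0.0719]
ee_rot: [-3.14, -0.001, -1.237]
force: [-1.3, 1.4, 7.3]
width: 0.0358
```

Request:
move_arm:
  rows:
    - {"delta_rot": [0, 0, 0], "delta_pos": [0, 0, 0.5], "hand": 2.5}
    - {"delta_rot": [0, 0, 0], "delta_pos": [0, 0, 1], "hand": 2.5}
    - {"delta_rot": [0, 0, 0], "delta_pos": [0, 0, 2], "hand": 2.5}
    - {"delta_rot": [0, 0, 0], "delta_pos": [0, 0, 3], "hand": 2.5}
    - {"delta_rot": [0, 0, 0], "delta_pos": [0, 0, 3], "hand": 2.5}
    - {"delta_rot": [0, 0, 0], "delta_pos": [0, 0, 2.5], "hand": 2.5}
    - {"delta_rot": [0, 0, 0], "delta_pos": [0, 0, 1], "hand": 2.5}
    - {"delta_rot": [0, 0, 0], "delta_pos": [0, 0, 0], "hand": 2.5}
    - {"delta_rot": [0, 0, 0], "delta_pos": [0, 0, 0], "hand": 2.5}
    - {"delta_rot": [0, 0, 0], "delta_pos": [0, 0, 0], "hand": 2.5}

```text
t: 10.4
eef_pos: [0.4302, -0.2179, 0.1996]
ee_rot: [3.139, 0.001, -1.238]
force: [-0.1, 0.3, -1.5]
width: 0.0358
```

```bash
python3 - <<'E'
from h import *
print(get_state()["eef_pos"],get_state()["ee_rot"],get_state()["force"])
a=grab_frame("scene")[100:250,150:350]
cv2.imwrite("pics/s3.png",cv2.resize(a,None,fx=4,fy=4)[:600])
E
```

```text
[ 0.43020178 -0.21791737  0.19963989] [ 3.13940839e+00  1.35538437e-03 -1.23786068e+00] [-0.09921351  0.30435422 -1.47671399]
```

View pics/s3.png

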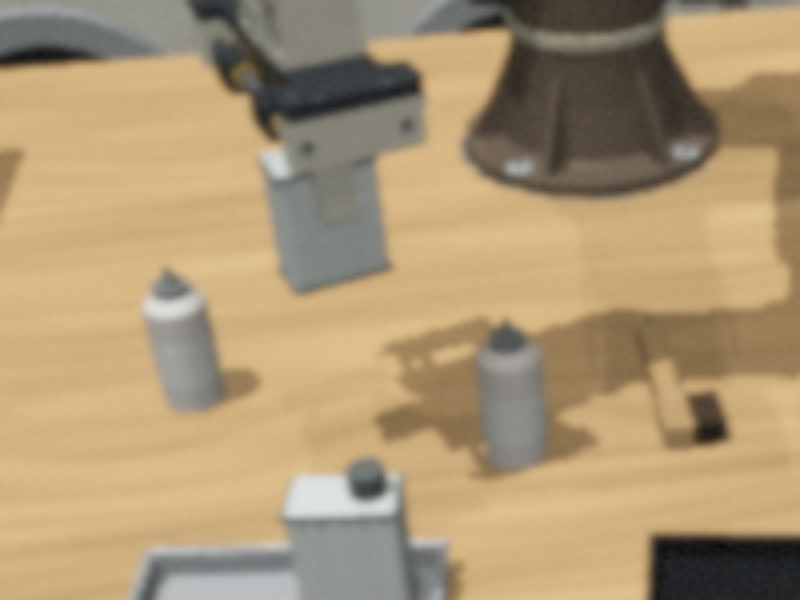

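Request:
move_arm:
  rows:
    - {"delta_rot": [0, 0, -3.5], "delta_pos": [1.5, -0.8, 0], "hand": 2.5}
    - {"delta_rot": [0, 0, -4.5], "delta_pos": [3, -1.6, 0], "hand": 2.5}
    - {"delta_rot": [0, 0, -4.5], "delta_pos": [3.5, -1.8, 0], "hand": 2.5}
    - {"delta_rot": [0, 0, -4.5], "delta_pos": [3.5, -1.8, 0], "hand": 2.5}
    - {"delta_rot": [0, 0, -4.5], "delta_pos": [2.5, -1.4, 0], "hand": 2.5}
    - {"delta_rot": [0, 0, -4.5], "delta_pos": [1.5, -0.8, 0], "hand": 2.5}
    - {"delta_rot": [0, 0, -1.3], "delta_pos": [0.45, -0.2, -0.5], "hand": 2.5}
    - {"delta_rot": [0, 0, 0], "delta_pos": [0, 0, -1.5], "hand": 2.5}
    - {"delta_rot": [0, 0, 0], "delta_pos": [0, 0, -2], "hand": 2.5}
    - {"delta_rot": [0, 0, 0], "delta_pos": [0, 0, -1], "hand": 2.5}

```text
t: 11.45
eef_pos: [0.5888, -0.3014, 0.1481]
ee_rot: [3.137, 0.001, -1.714]
force: [-0.2, 1.1, -1.6]
width: 0.0358
```

Request:
move_arm:
  rows:
    - {"delta_rot": [0, 0, 0], "delta_pos": [0, 0, 0], "hand": 2.5}
    - {"delta_rot": [0, 0, 0], "delta_pos": [0, 0, 0], "hand": 2.5}
    - {"delta_rot": [0, 0, 0], "delta_pos": [0, 0, -1], "hand": 2.5}
    - {"delta_rot": [0, 0, 0], "delta_pos": [0, 0, -1], "hand": 2.5}
    - {"delta_rot": [0, 0, 0], "delta_pos": [0, 0, -1], "hand": 2.5}
    - {"delta_rot": [0, 0, 0], "delta_pos": [0, 0, 0], "hand": 2.5}
    - {"delta_rot": [0, 0, 0], "delta_pos": [0, 0, 0], "hand": 2.5}
    - {"delta_rot": [0, 0, 0], "delta_pos": [0, 0, 0], "hand": 2.5}
    - {"delta_rot": [0, 0, 0], "delta_pos": [0, 0, 0], "hand": 2.5}
    - {"delta_rot": [0, 0, 0], "delta_pos": [0, 0, 0], "hand": 2.5}

```text
t: 12.45
eef_pos: [0.5908, -0.3022, 0.1215]
ee_rot: [-3.141, -0.0, -1.714]
force: [-0.8, -0.1, -1.9]
width: 0.0362
```

Request:
move_arm:
  rows:
    - {"delta_rot": [0, 0, 0], "delta_pos": [0, 0, -1], "hand": 2.5}
    - {"delta_rot": [0, 0, 0], "delta_pos": [0, 0, -1], "hand": 2.5}
    - {"delta_rot": [0, 0, 0], "delta_pos": [0, 0, -1], "hand": 2.5}
    - {"delta_rot": [0, 0, 0], "delta_pos": [0, 0, -0.7], "hand": 2.5}
    - {"delta_rot": [0, 0, 0], "delta_pos": [0, 0, -0.4], "hand": 2.5}
    - {"delta_rot": [0, 0, 0], "delta_pos": [0, 0, -0.3], "hand": 2.5}
    - {"delta_rot": [0, 0, 0], "delta_pos": [0, 0, 0], "hand": 2.5}
    - {"delta_rot": [0, 0, 0], "delta_pos": [0, 0, 0], "hand": 2.5}
    - {"delta_rot": [0, 0, 0], "delta_pos": [0, 0, 0], "hand": 2.5}
    - {"delta_rot": [0, 0, 0], "delta_pos": [0, 0, 0], "hand": 2.5}

```text
t: 13.45
eef_pos: [0.5908, -0.3021, 0.0774]
ee_rot: [-3.141, -0.0, -1.714]
force: [0.4, -0.6, -1.4]
width: 0.0357
```

Request:
move_arm:
  rows:
    - {"delta_rot": [0, 0, 0], "delta_pos": [0, 0, -0.1], "hand": 2.5}
    - {"delta_rot": [0, 0, 0], "delta_pos": [0, 0, -0.1], "hand": 2.5}
    - {"delta_rot": [0, 0, 0], "delta_pos": [0, 0, 0], "hand": 2.5}
    - {"delta_rot": [0, 0, 0], "delta_pos": [0, 0, 0], "hand": 5.5}
    - {"delta_rot": [0, 0, 0], "delta_pos": [0, 0, 0], "hand": 5.5}
    - {"delta_rot": [0, 0, 0], "delta_pos": [0, 0, 0], "hand": 5.5}
    - {"delta_rot": [0, 0, 0], "delta_pos": [0, 0, 0], "hand": 6.0}
    - {"delta_rot": [0, 0, 0], "delta_pos": [0, 0, 2], "hand": 7.0}
    - {"delta_rot": [0, 0, 0], "delta_pos": [0, 0, 3], "hand": 7.0}
    - {"delta_rot": [0, 0, 0], "delta_pos": [0, 0, 4], "hand": 7.0}

```text
t: 14.45
eef_pos: [0.5895, -0.3018, 0.1641]
ee_rot: [3.138, 0.001, -1.714]
force: [1.0, -0.2, 0.9]
width: 0.0696
```

Request:
move_arm:
  rows:
    - {"delta_rot": [0, 0, -0.5], "delta_pos": [-2.2, -0.25, 1], "hand": 8.0}
    - {"delta_rot": [0, 0, -0.5], "delta_pos": [-3.5, -0.4, 0], "hand": 8.0}
    - {"delta_rot": [0, 0, -0.5], "delta_pos": [-3.5, -0.4, 0], "hand": 8.0}
    - {"delta_rot": [0, 0, -0.5], "delta_pos": [-3.5, -0.4, 0], "hand": 8.0}
    - {"delta_rot": [0, 0, -0.5], "delta_pos": [-3.5, -0.4, 0], "hand": 8.0}
    - {"delta_rot": [0, 0, -0.5], "delta_pos": [-3.5, -0.4, 0], "hand": 8.0}
    - {"delta_rot": [0, 0, 0], "delta_pos": [-3, -0.4, 0], "hand": 8.0}
    - {"delta_rot": [0, 0, 0], "delta_pos": [-0.5, -0.1, -1], "hand": 8.0}
    - {"delta_rot": [0, 0, 0], "delta_pos": [0, 0, -1], "hand": 8.0}
    - {"delta_rot": [0, 0, 0], "delta_pos": [0, 0, 0], "hand": 8.0}

```text
t: 15.45
eef_pos: [0.3584, -0.3293, 0.1537]
ee_rot: [3.14, 0.001, -1.767]
force: [0.2, 0.2, -0.6]
width: 0.08
```

```bash
python3 - <<'E'
from h import *
print(get_state()["eef_pos"],get_state()["ee_rot"],get_state()["force"])
cv2.imwrite("pics/w4.png",grab_frame("wrist"))
a=grab_frame("scene")[130:280,150:350]
cv2.imwrite("pics/s4.png",cv2.resize(a,None,fx=4,fy=4)[:600])
E
```

```text
[ 0.35844067 -0.32933215  0.15370009] [ 3.13977720e+00  5.47895266e-04 -1.76672634e+00] [ 0.18951382  0.20781799 -0.55431307]
```

View pics/s4.png

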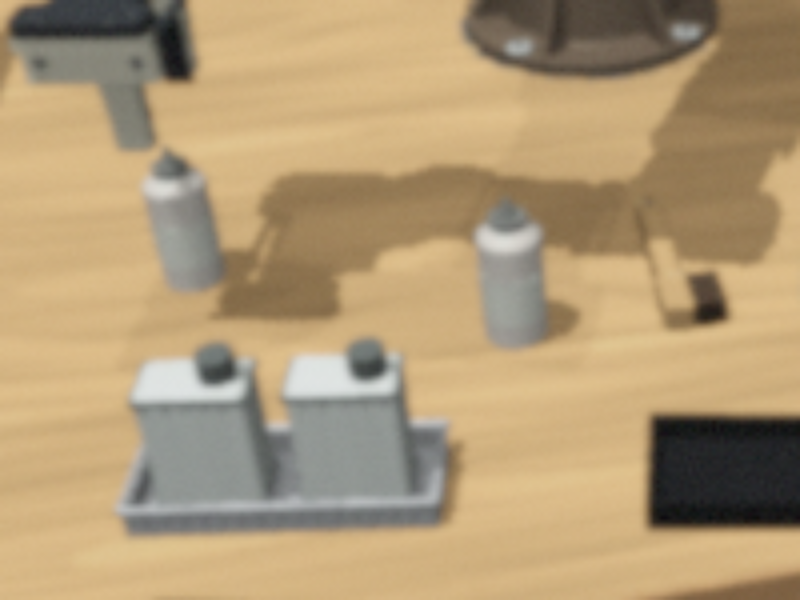

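View pics/w4.png

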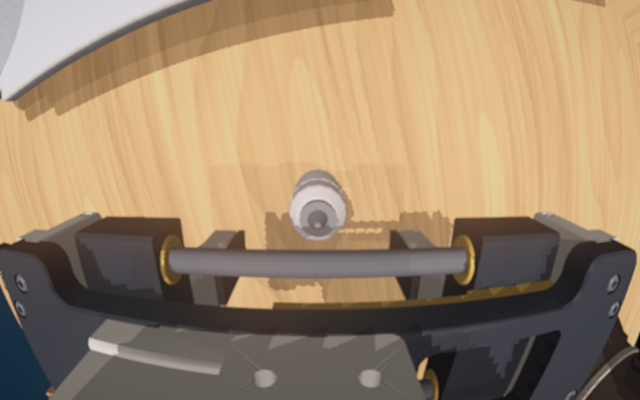

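Both tins stand in the steel tray. Bottle B is at (317,215) in the wrist view. I'll check its exact offset along the tool's x by casting a ray.

```bash
cat >> h.py <<'E'
from scipy.spatial.transform import Rotation as Ro
def wonz(pos,rpy,u,v,z):
    c=camera_info("wrist");K=c["camera_matrix"];T=np.array(c["T_tool_cam"])
    x,y=u-K[0,2],v-K[1,2];r=np.hypot(x,y);th=r/K[0,0]
    d=np.array([np.sin(th)*x/r,np.sin(th)*y/r,np.cos(th)])
    R=Ro.from_euler('xyz',rpy).as_matrix()
    o=np.array(pos)+R@T[:3,3];d=R@T[:3,:3]@d
    return o+d*(z-o[2])/d[2]
E
python3 - <<'E'
from h import *
s=get_state()
print(wonz(s["eef_pos"],s["ee_rot"],317,221,.105), s["eef_pos"])
E
```

```text
[ 0.35803582 -0.3350214   0.105     ] [ 0.35933018 -0.32959303  0.15463102]
```

Request:
move_arm:
  rows:
    - {"delta_rot": [0, 0, 0], "delta_pos": [0, -0.2, -1], "hand": 7.5}
    - {"delta_rot": [0, 0, 0], "delta_pos": [0, 0, -2], "hand": 7.0}
    - {"delta_rot": [0, 0, 0], "delta_pos": [0, 0, -2.5], "hand": 6.5}
    - {"delta_rot": [0, 0, 0], "delta_pos": [0, 0, -1.7], "hand": 6.0}
    - {"delta_rot": [0, 0, 0], "delta_pos": [0, 0, -1], "hand": 6.0}
    - {"delta_rot": [0, 0, 0], "delta_pos": [0, 0, 0], "hand": 6.0}
    - {"delta_rot": [0, 0, 0], "delta_pos": [0, 0, 0], "hand": 3.0}
    - {"delta_rot": [0, 0, 0], "delta_pos": [0, 0, 0], "hand": 3.0}
    - {"delta_rot": [0, 0, 0], "delta_pos": [0, 0, 0], "hand": 3.0}
    - {"delta_rot": [0, 0, 0], "delta_pos": [0, 0, 0], "hand": 3.0}
  force: 18

```text
t: 16.55
eef_pos: [0.359, -0.3318, 0.0738]
ee_rot: [-3.14, -0.0, -1.766]
force: [-0.0, -0.2, 1.5]
width: 0.0417
```

Request:
move_arm:
  rows:
    - {"delta_rot": [0, 0, 0], "delta_pos": [0, 0, 0], "hand": 3.0}
    - {"delta_rot": [0, 0, 0], "delta_pos": [0, 0, 0.5], "hand": 3.0}
    - {"delta_rot": [0, 0, 0], "delta_pos": [0, 0, 1.5], "hand": 3.0}
    - {"delta_rot": [0, 0, 0], "delta_pos": [0, 0, 3], "hand": 3.0}
    - {"delta_rot": [0, 0, 0], "delta_pos": [0, 0, 3.5], "hand": 3.0}
    - {"delta_rot": [0, 0, 0], "delta_pos": [0, 0, 3], "hand": 3.0}
    - {"delta_rot": [0, 0, 0], "delta_pos": [0, 0, 1.5], "hand": 3.0}
    - {"delta_rot": [0, 0, 0], "delta_pos": [0, 0, 0], "hand": 3.0}
    - {"delta_rot": [0, 0, 0], "delta_pos": [0, 0, 0], "hand": 3.0}
    - {"delta_rot": [0, 0, 0], "delta_pos": [0, 0, 0], "hand": 3.0}

```text
t: 17.55
eef_pos: [0.3578, -0.3311, 0.2018]
ee_rot: [3.139, 0.001, -1.767]
force: [-0.1, -0.2, -1.5]
width: 0.0413
```

Request:
move_arm:
  rows:
    - {"delta_rot": [0, 0, 0], "delta_pos": [1.4, 1.6, 0], "hand": 3.0}
    - {"delta_rot": [0, 0, 0], "delta_pos": [2.6, 2.9, 0], "hand": 3.0}
    - {"delta_rot": [0, 0, 0], "delta_pos": [3.2, 3.6, 0], "hand": 3.0}
    - {"delta_rot": [0, 0, 0], "delta_pos": [3.2, 3.6, 0], "hand": 3.0}
    - {"delta_rot": [0, 0, 0], "delta_pos": [3.2, 3.6, 0], "hand": 3.0}
    - {"delta_rot": [0, 0, 0], "delta_pos": [3.2, 3.6, 0], "hand": 3.0}
    - {"delta_rot": [0, 0, 0], "delta_pos": [3.2, 3.6, 0], "hand": 3.0}
    - {"delta_rot": [0, 0, 0], "delta_pos": [3.2, 3.6, 0], "hand": 3.0}
    - {"delta_rot": [0, 0, 0], "delta_pos": [2.8, 3.2, 0], "hand": 3.0}
    - {"delta_rot": [0, 0, 0], "delta_pos": [1.6, 1.9, 0], "hand": 3.0}

```text
t: 18.55
eef_pos: [0.6358, -0.0171, 0.2008]
ee_rot: [3.139, -0.001, -1.765]
force: [0.1, 0.7, -2.1]
width: 0.0417
```

Request:
move_arm:
  rows:
    - {"delta_rot": [0, 0, 0], "delta_pos": [0, 0, 0], "hand": 3.0}
    - {"delta_rot": [0, 0, 0], "delta_pos": [0, 0, -1.5], "hand": 3.0}
    - {"delta_rot": [0, 0, 0], "delta_pos": [0, 0, -2.0], "hand": 3.0}
    - {"delta_rot": [0, 0, 0], "delta_pos": [0, 0, -2.5], "hand": 3.0}
    - {"delta_rot": [0, 0, 0], "delta_pos": [0, 0, -2], "hand": 3.0}
    - {"delta_rot": [0, 0, 0], "delta_pos": [0, 0, -1], "hand": 3.0}
    - {"delta_rot": [0, 0, 0], "delta_pos": [0, 0, -0.5], "hand": 3.0}
    - {"delta_rot": [0, 0, 0], "delta_pos": [0, 0, 0], "hand": 3.0}
    - {"delta_rot": [0, 0, 0], "delta_pos": [0, 0, 0], "hand": 3.0}
    - {"delta_rot": [0, 0, 0], "delta_pos": [0, 0, 0], "hand": 3.0}

```text
t: 19.55
eef_pos: [0.6352, -0.0195, 0.1092]
ee_rot: [-3.14, 0.001, -1.766]
force: [0.4, -0.8, -1.8]
width: 0.0415
```

```bash
python3 - <<'E'
from h import *
print(get_state()["eef_pos"],get_state()["ee_rot"],get_state()["force"])
a=grab_frame("scene")[150:300,260:460]
cv2.imwrite("pics/s5.png",cv2.resize(a,None,fx=4,fy=4)[:600])
E
```

```text
[ 0.63518761 -0.01952698  0.1091516 ] [-3.13998018e+00  6.20765447e-04 -1.76628584e+00] [ 0.38232045 -0.79765126 -1.77043501]
```

View pics/s5.png

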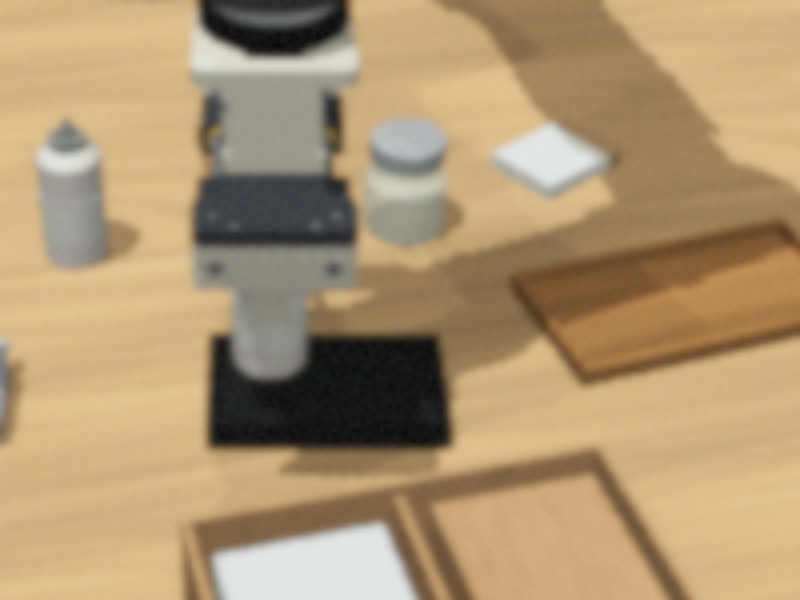

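The bottle hangs over the robot-right half of the black tray. Lowering it.

Request:
move_arm:
  rows:
    - {"delta_rot": [0, 0, 0], "delta_pos": [-0.1, 0, -0.6], "hand": 3.0}
    - {"delta_rot": [0, 0, 0], "delta_pos": [0, 0, -0.8], "hand": 3.0}
    - {"delta_rot": [0, 0, 0], "delta_pos": [0, 0, -0.6], "hand": 3.0}
    - {"delta_rot": [0, 0, 0], "delta_pos": [0, 0, -0.4], "hand": 3.0}
    - {"delta_rot": [0, 0, 0], "delta_pos": [0, 0, -0.3], "hand": 3.0}
    - {"delta_rot": [0, 0, 0], "delta_pos": [0, 0, -0.3], "hand": 3.0}
    - {"delta_rot": [0, 0, 0], "delta_pos": [0, 0, 0], "hand": 3.0}
    - {"delta_rot": [0, 0, 0], "delta_pos": [0, 0, 0], "hand": 3.0}
    - {"delta_rot": [0, 0, 0], "delta_pos": [0, 0, 0], "hand": 3.0}
    - {"delta_rot": [0, 0, 0], "delta_pos": [0, 0, 0], "hand": 3.0}

```text
t: 20.6
eef_pos: [0.6336, -0.0196, 0.0781]
ee_rot: [-3.141, 0.0, -1.766]
force: [-0.0, -0.6, -2.2]
width: 0.0416
```

Request:
move_arm:
  rows:
    - {"delta_rot": [0, 0, 0], "delta_pos": [0, 0, -0.1], "hand": 3.0}
    - {"delta_rot": [0, 0, 0], "delta_pos": [0, 0, 0], "hand": 3.0}
    - {"delta_rot": [0, 0, 0], "delta_pos": [0, 0, 0], "hand": 6.0}
    - {"delta_rot": [0, 0, 0], "delta_pos": [0, 0, 0], "hand": 6.0}
    - {"delta_rot": [0, 0, 0], "delta_pos": [0, 0, 0], "hand": 6.0}
    - {"delta_rot": [0, 0, 0], "delta_pos": [0, 0, 0], "hand": 6.5}
    - {"delta_rot": [0, 0, 0], "delta_pos": [0, 0, 0], "hand": 7.0}
    - {"delta_rot": [0, 0, 0], "delta_pos": [0, 0, 2], "hand": 7.0}
    - {"delta_rot": [0, 0, 0], "delta_pos": [0, 0, 3.5], "hand": 7.0}
    - {"delta_rot": [0, 0, 0], "delta_pos": [0, 0, 3.5], "hand": 7.0}

```text
t: 21.6
eef_pos: [0.6331, -0.0198, 0.1674]
ee_rot: [3.14, -0.001, -1.766]
force: [1.3, 0.2, -0.1]
width: 0.07
```

Request:
move_arm:
  rows:
    - {"delta_rot": [0, 0, 0], "delta_pos": [-1.6, -0.9, 0.5], "hand": 7.5}
    - {"delta_rot": [0, 0, 0], "delta_pos": [-2.8, -1.6, 0], "hand": 7.5}
    - {"delta_rot": [0, 0, 0], "delta_pos": [-3.2, -1.8, 0], "hand": 7.5}
    - {"delta_rot": [0, 0, 0], "delta_pos": [-3.2, -1.8, 0], "hand": 7.5}
    - {"delta_rot": [0, 0, 0], "delta_pos": [-3.2, -1.8, 0], "hand": 7.5}
    - {"delta_rot": [0, 0, 0], "delta_pos": [-2.0, -1.2, 0], "hand": 7.5}
    - {"delta_rot": [0, 0, 0], "delta_pos": [-0.7, -0.4, -0.5], "hand": 7.5}
    - {"delta_rot": [0, 0, 0], "delta_pos": [0, 0, -1], "hand": 7.5}
    - {"delta_rot": [0, 0, 0], "delta_pos": [0, 0, 0], "hand": 7.5}
    - {"delta_rot": [0, 0, 0], "delta_pos": [0, 0, 0], "hand": 7.5}

```text
t: 22.6
eef_pos: [0.4672, -0.1143, 0.1565]
ee_rot: [3.141, -0.0, -1.766]
force: [-0.7, 0.3, -0.8]
width: 0.0751
```

```bash
python3 - <<'E'
from h import *
print(get_state()["eef_pos"],get_state()["ee_rot"],get_state()["force"])
cv2.imwrite("pics/w6.png",grab_frame("wrist"))
a=grab_frame("scene")[150:300,260:460]
cv2.imwrite("pics/s6.png",cv2.resize(a,None,fx=3,fy=3)[:600])
E
```

```text
[ 0.46724578 -0.11425672  0.15646334] [ 3.14062322e+00 -4.93554675e-04 -1.76589069e+00] [-0.70900815  0.30191719 -0.80388923]
```

View pics/w6.png

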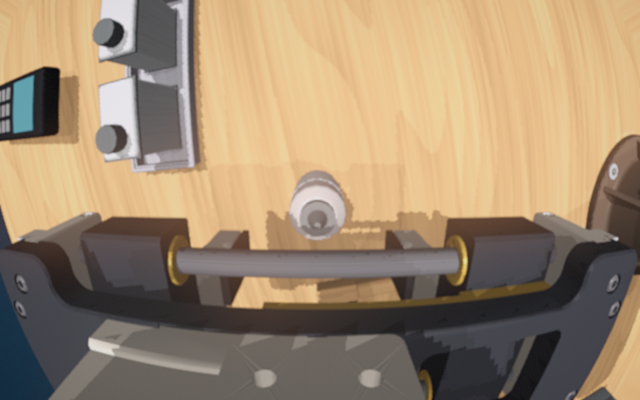

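View pics/s6.png

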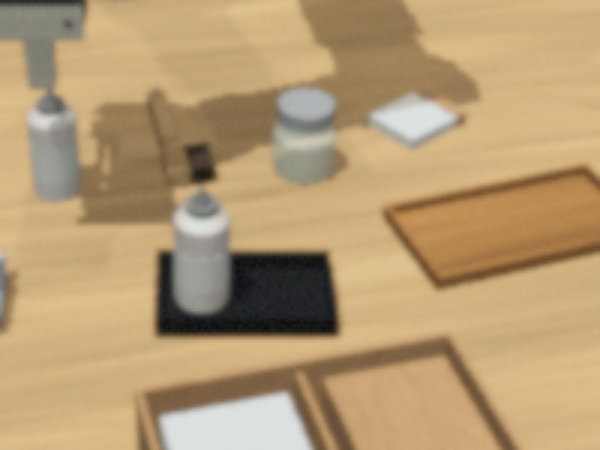

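Bottle B stands in the black tray's left half as seen from the scene camera. Bottle A sits between the fingers at (317,210). Gripping it.

Request:
move_arm:
  rows:
    - {"delta_rot": [0, 0, 0], "delta_pos": [0, -0.2, -1], "hand": 7.5}
    - {"delta_rot": [0, 0, 0], "delta_pos": [0, 0, -2], "hand": 7.0}
    - {"delta_rot": [0, 0, 0], "delta_pos": [0, 0, -2.5], "hand": 6.5}
    - {"delta_rot": [0, 0, 0], "delta_pos": [0, 0, -1.8], "hand": 6.0}
    - {"delta_rot": [0, 0, 0], "delta_pos": [0, 0, -1], "hand": 6.0}
    - {"delta_rot": [0, 0, 0], "delta_pos": [0, 0, 0], "hand": 6.0}
    - {"delta_rot": [0, 0, 0], "delta_pos": [0, 0, 0], "hand": 3.0}
    - {"delta_rot": [0, 0, 0], "delta_pos": [0, 0, 0], "hand": 3.0}
    - {"delta_rot": [0, 0, 0], "delta_pos": [0, 0, 0], "hand": 3.0}
    - {"delta_rot": [0, 0, 0], "delta_pos": [0, 0, 0], "hand": 3.0}

```text
t: 23.7
eef_pos: [0.4672, -0.1166, 0.0749]
ee_rot: [-3.14, 0.0, -1.766]
force: [0.5, 0.1, 2.7]
width: 0.0413
```

Request:
move_arm:
  rows:
    - {"delta_rot": [0, 0, 0], "delta_pos": [0, 0, 0], "hand": 3.0}
    - {"delta_rot": [0, 0, 0], "delta_pos": [0, 0, 0.5], "hand": 3.0}
    - {"delta_rot": [0, 0, 0], "delta_pos": [0, 0, 1.5], "hand": 3.0}
    - {"delta_rot": [0, 0, 0], "delta_pos": [0, 0, 3], "hand": 3.0}
    - {"delta_rot": [0, 0, 0], "delta_pos": [0, 0, 3.5], "hand": 3.0}
    - {"delta_rot": [0, 0, 0], "delta_pos": [0, 0, 3], "hand": 3.0}
    - {"delta_rot": [0, 0, 0], "delta_pos": [0, 0, 1.5], "hand": 3.0}
    - {"delta_rot": [0, 0, 0], "delta_pos": [0, 0, 0], "hand": 3.0}
    - {"delta_rot": [0, 0, 0], "delta_pos": [0, 0, 0], "hand": 3.0}
    - {"delta_rot": [0, 0, 0], "delta_pos": [0, 0, 0], "hand": 3.0}

```text
t: 24.7
eef_pos: [0.4657, -0.1166, 0.2028]
ee_rot: [3.139, -0.0, -1.767]
force: [0.5, 0.4, -0.9]
width: 0.0414
```

Request:
move_arm:
  rows:
    - {"delta_rot": [0, 0, 0], "delta_pos": [1.5, 1.35, 0], "hand": 3.0}
    - {"delta_rot": [0, 0, 0], "delta_pos": [2.5, 2.2, 0], "hand": 3.0}
    - {"delta_rot": [0, 0, 0], "delta_pos": [3, 2.7, 0], "hand": 3.0}
    - {"delta_rot": [0, 0, 0], "delta_pos": [3, 2.7, 0], "hand": 3.0}
    - {"delta_rot": [0, 0, 0], "delta_pos": [3, 2.7, 0], "hand": 3.0}
    - {"delta_rot": [0, 0, 0], "delta_pos": [2.5, 2.2, 0], "hand": 3.0}
    - {"delta_rot": [0, 0, 0], "delta_pos": [1.6, 1.4, 0], "hand": 3.0}
    - {"delta_rot": [0, 0, 0], "delta_pos": [0.8, 0.75, 0], "hand": 3.0}
    - {"delta_rot": [0, 0, 0], "delta_pos": [0, 0, 0], "hand": 3.0}
    - {"delta_rot": [0, 0, 0], "delta_pos": [0, 0, 0], "hand": 3.0}

```text
t: 25.7
eef_pos: [0.6449, 0.0433, 0.203]
ee_rot: [3.14, -0.001, -1.766]
force: [0.3, -0.7, -1.2]
width: 0.0418
```

Request:
move_arm:
  rows:
    - {"delta_rot": [0, 0, 0], "delta_pos": [0, 0, -0.5], "hand": 3.0}
    - {"delta_rot": [0, 0, 0], "delta_pos": [0, 0, -1.5], "hand": 3.0}
    - {"delta_rot": [0, 0, 0], "delta_pos": [0, 0, -2.0], "hand": 3.0}
    - {"delta_rot": [0, 0, 0], "delta_pos": [0, 0, -2.5], "hand": 3.0}
    - {"delta_rot": [0, 0, 0], "delta_pos": [0, 0, -1.5], "hand": 3.0}
    - {"delta_rot": [0, 0, 0], "delta_pos": [0, 0, -1], "hand": 3.0}
    - {"delta_rot": [0, 0, 0], "delta_pos": [0, 0, -0.5], "hand": 3.0}
    - {"delta_rot": [0, 0, 0], "delta_pos": [0, 0, 0], "hand": 3.0}
    - {"delta_rot": [0, 0, 0], "delta_pos": [0, 0, 0], "hand": 3.0}
    - {"delta_rot": [0, 0, 0], "delta_pos": [0, 0, 0], "hand": 3.0}

```text
t: 26.7
eef_pos: [0.6461, 0.0435, 0.11]
ee_rot: [-3.14, 0.001, -1.766]
force: [0.2, -0.6, -1.4]
width: 0.0417
```

```bash
python3 - <<'E'
from h import *
print(get_state()["eef_pos"],get_state()["ee_rot"],get_state()["force"])
a=grab_frame("scene")[150:300,260:460]
cv2.imwrite("pics/s7.png",cv2.resize(a,None,fx=3,fy=3)[:600])
E
```

```text
[0.64609416 0.04349547 0.11003018] [-3.14021350e+00  6.91964391e-04 -1.76632209e+00] [ 0.17566357 -0.63942237 -1.4003362 ]
```

View pics/s7.png

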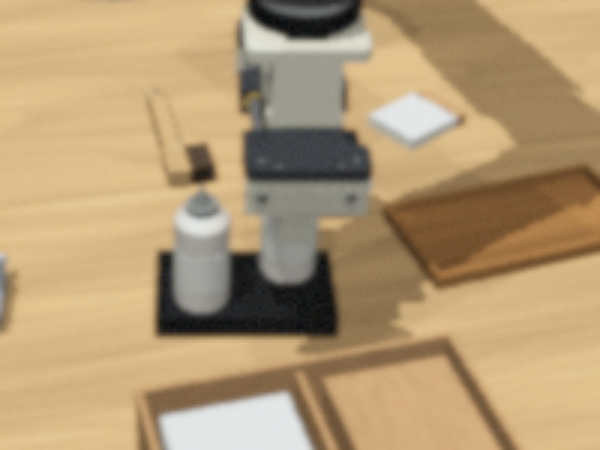

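Request:
move_arm:
  rows:
    - {"delta_rot": [0, 0, 0], "delta_pos": [0, 0, -0.6], "hand": 3.0}
    - {"delta_rot": [0, 0, 0], "delta_pos": [0, 0, -0.8], "hand": 3.0}
    - {"delta_rot": [0, 0, 0], "delta_pos": [0, 0, -0.6], "hand": 3.0}
    - {"delta_rot": [0, 0, 0], "delta_pos": [0, 0, -0.4], "hand": 3.0}
    - {"delta_rot": [0, 0, 0], "delta_pos": [0, 0, -0.4], "hand": 3.0}
    - {"delta_rot": [0, 0, 0], "delta_pos": [0, 0, -0.3], "hand": 3.0}
    - {"delta_rot": [0, 0, 0], "delta_pos": [0, 0, 0], "hand": 3.0}
    - {"delta_rot": [0, 0, 0], "delta_pos": [0, 0, 0], "hand": 3.0}
    - {"delta_rot": [0, 0, 0], "delta_pos": [0, 0, 0], "hand": 3.0}
    - {"delta_rot": [0, 0, 0], "delta_pos": [0, 0, 0], "hand": 3.0}

```text
t: 27.75
eef_pos: [0.6456, 0.0433, 0.0789]
ee_rot: [-3.141, -0.0, -1.766]
force: [-3.2, -0.0, 5.5]
width: 0.0419
```

Request:
move_arm:
  rows:
    - {"delta_rot": [0, 0, 0], "delta_pos": [0, 0, 0], "hand": 6.0}
    - {"delta_rot": [0, 0, 0], "delta_pos": [0, 0, 0], "hand": 6.0}
    - {"delta_rot": [0, 0, 0], "delta_pos": [0, 0, 0], "hand": 6.0}
    - {"delta_rot": [0, 0, 0], "delta_pos": [0, 0, 0], "hand": 6.5}
    - {"delta_rot": [0, 0, 0], "delta_pos": [0, 0, 0], "hand": 7.0}
    - {"delta_rot": [0, 0, 0], "delta_pos": [0, 0, 2], "hand": 7.0}
    - {"delta_rot": [0, 0, 0], "delta_pos": [0, 0, 3.5], "hand": 7.0}
    - {"delta_rot": [0, 0, 0], "delta_pos": [0, 0, 3.5], "hand": 7.0}
    - {"delta_rot": [0, 0, 0], "delta_pos": [0, 0, 0], "hand": 7.0}
    - {"delta_rot": [0, 0, 0], "delta_pos": [0, 0, 0], "hand": 7.0}

```text
t: 28.75
eef_pos: [0.646, 0.0436, 0.1691]
ee_rot: [-3.14, 0.001, -1.767]
force: [0.2, -0.1, -0.9]
width: 0.0703
```

Request:
move_arm:
  rows:
    - {"delta_rot": [0, 0, 8], "delta_pos": [-2.4, -0.5, 0], "hand": 5.0}
    - {"delta_rot": [0, 0, 8], "delta_pos": [-2.4, -0.5, 0], "hand": 5.0}
    - {"delta_rot": [0, 0, 8], "delta_pos": [-2.4, -0.5, 0], "hand": 5.0}
    - {"delta_rot": [0, 0, 8], "delta_pos": [-2.4, -0.5, 0], "hand": 5.0}
    - {"delta_rot": [0, 0, 8], "delta_pos": [-2.4, -0.5, 0], "hand": 5.0}
    - {"delta_rot": [0, 0, 8], "delta_pos": [-2.4, -0.5, 0], "hand": 5.0}
    - {"delta_rot": [0, 0, 8], "delta_pos": [-2.4, -0.5, 0], "hand": 5.0}
    - {"delta_rot": [0, 0, 8], "delta_pos": [-2.4, -0.5, 0], "hand": 5.0}
    - {"delta_rot": [0, 0, 8], "delta_pos": [-2.4, -0.5, 0], "hand": 5.0}
    - {"delta_rot": [0, 0, 8], "delta_pos": [-2.2, -0.5, 0], "hand": 5.0}

```text
t: 29.75
eef_pos: [0.4057, -0.0072, 0.1669]
ee_rot: [3.14, 0.002, -0.365]
force: [0.4, 0.1, 0.7]
width: 0.0498
```

Request:
move_arm:
  rows:
    - {"delta_rot": [0, 0, 8], "delta_pos": [0, 0, 0], "hand": 5.0}
    - {"delta_rot": [0, 0, 8], "delta_pos": [0, 0, 0], "hand": 5.0}
    - {"delta_rot": [0, 0, 5.2], "delta_pos": [0, 0, -1], "hand": 5.0}
    - {"delta_rot": [0, 0, 0], "delta_pos": [0, 0, -2], "hand": 5.0}
    - {"delta_rot": [0, 0, 0], "delta_pos": [0, 0, -2], "hand": 5.0}
    - {"delta_rot": [0, 0, 0], "delta_pos": [0, 0, -1], "hand": 5.0}
    - {"delta_rot": [0, 0, 0], "delta_pos": [0, 0, 0], "hand": 5.0}
    - {"delta_rot": [0, 0, 0], "delta_pos": [0, 0, 0], "hand": 5.0}
    - {"delta_rot": [0, 0, 0], "delta_pos": [0, 0, 0], "hand": 5.0}
    - {"delta_rot": [0, 0, 0], "delta_pos": [0, 0, 0], "hand": 5.0}

```text
t: 30.75
eef_pos: [0.408, -0.0064, 0.1087]
ee_rot: [-3.141, -0.001, -0.0]
force: [0.3, -0.1, -0.1]
width: 0.05
```

```bash
python3 - <<'E'
from h import *
print(get_state()["eef_pos"],get_state()["ee_rot"],get_state()["force"])
cv2.imwrite("pics/w8.png",grab_frame("wrist"))
cv2.imwrite("pics/s8.png",grab_frame("scene"))
E
```

```text
[ 0.4080408  -0.00640362  0.10872636] [-3.14104272e+00 -1.26840593e-03 -3.58222484e-05] [ 0.30220403 -0.14870191 -0.0623668 ]
```

View pics/w8.png

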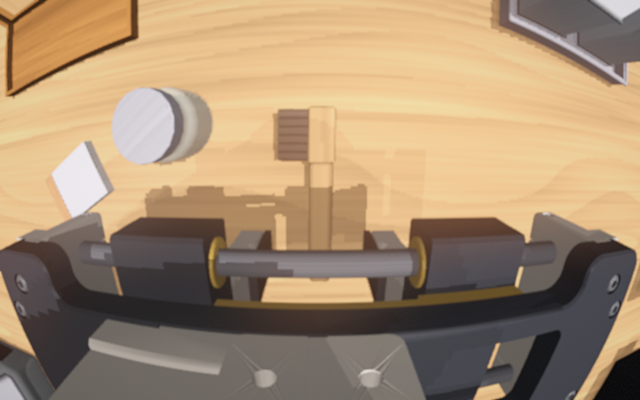

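View pics/s8.png

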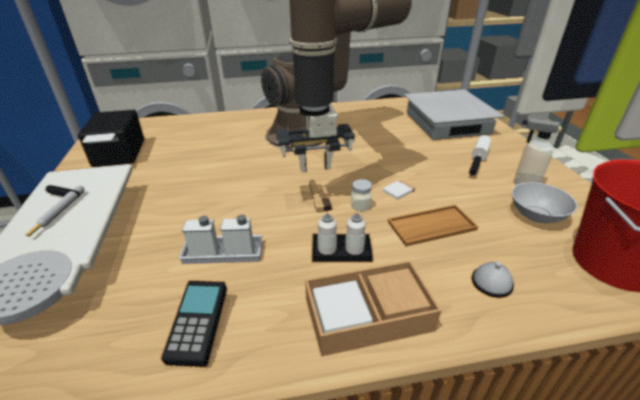

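Both bottles and both tins stand in their trays. The brush handle is centred at (320,210) between the fingers, so I'll descend to z 0.027.

Request:
move_arm:
  rows:
    - {"delta_rot": [0, 0, 0], "delta_pos": [0, 0, -1.5], "hand": 5.0}
    - {"delta_rot": [0, 0, 0], "delta_pos": [0, 0, -2], "hand": 5.0}
    - {"delta_rot": [0, 0, 0], "delta_pos": [0, 0, -2], "hand": 5.0}
    - {"delta_rot": [0, 0, 0], "delta_pos": [0, 0, -1.5], "hand": 5.0}
    - {"delta_rot": [0, 0, 0], "delta_pos": [0, 0, -0.7], "hand": 5.0}
    - {"delta_rot": [0, 0, 0], "delta_pos": [0, 0, -0.4], "hand": 5.0}
    - {"delta_rot": [0, 0, 0], "delta_pos": [0, 0, 0], "hand": 5.0}
    - {"delta_rot": [0, 0, 0], "delta_pos": [0, 0, 0], "hand": 1.2}
    - {"delta_rot": [0, 0, 0], "delta_pos": [0, 0, 0], "hand": 1.2}
    - {"delta_rot": [0, 0, 0], "delta_pos": [0, 0, 0], "hand": 1.2}
  force: 25

```text
t: 31.85
eef_pos: [0.4079, -0.0065, 0.0275]
ee_rot: [-3.141, -0.001, -0.0]
force: [0.3, -0.1, -0.4]
width: 0.0316
```

Request:
move_arm:
  rows:
    - {"delta_rot": [0, 0, 0], "delta_pos": [0, 0, 0], "hand": 1.2}
    - {"delta_rot": [0, 0, 0], "delta_pos": [0, 0, 0], "hand": 1.2}
    - {"delta_rot": [0, 0, 0], "delta_pos": [0, 0, 0], "hand": 1.2}
    - {"delta_rot": [0, 0, 0], "delta_pos": [0, 0, 0], "hand": 1.2}
    - {"delta_rot": [0, 0, 0], "delta_pos": [0, 0, 0], "hand": 1.2}
    - {"delta_rot": [0, 0, 0], "delta_pos": [0, 0, 1], "hand": 1.2}
    - {"delta_rot": [0, 0, 0], "delta_pos": [0, 0, 2], "hand": 1.2}
    - {"delta_rot": [0, 0, 0], "delta_pos": [0, 0, 3], "hand": 1.2}
    - {"delta_rot": [0, 0, 0], "delta_pos": [0, 0, 3], "hand": 1.2}
    - {"delta_rot": [0, 0, 0], "delta_pos": [0, 0, 3], "hand": 1.2}

```text
t: 32.85
eef_pos: [0.4072, -0.0067, 0.1481]
ee_rot: [3.142, 0.0, -0.0]
force: [1.2, 0.3, -0.8]
width: 0.0175
```

```bash
python3 - <<'E'
from h import *
print(get_state()["eef_pos"],get_state()["ee_rot"],get_state()["force"])
a=grab_frame("scene")[100:250,240:440]
cv2.imwrite("pics/s9.png",cv2.resize(a,None,fx=3,fy=3)[:600])
E
```

```text
[ 0.40717671 -0.0067365   0.14809628] [ 3.14154949e+00  4.64354588e-04 -2.87634790e-04] [ 1.19587763  0.31127558 -0.75539518]
```

View pics/s9.png

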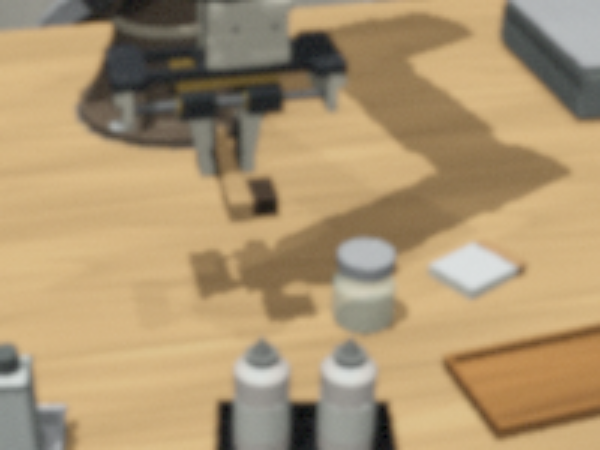

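Request:
move_arm:
  rows:
    - {"delta_rot": [0, 0, -5.5], "delta_pos": [0.8, 1.2, 0], "hand": 1.2}
    - {"delta_rot": [0, 0, -8], "delta_pos": [1.4, 2.1, 0.5], "hand": 1.2}
    - {"delta_rot": [0, 0, -8], "delta_pos": [1.9, 2.9, 0], "hand": 1.2}
    - {"delta_rot": [0, 0, -8], "delta_pos": [1.9, 2.9, 0], "hand": 1.2}
    - {"delta_rot": [0, 0, -8], "delta_pos": [1.9, 2.9, 0], "hand": 1.2}
    - {"delta_rot": [0, 0, -8], "delta_pos": [1.9, 2.9, 0], "hand": 1.2}
    - {"delta_rot": [0, 0, -8], "delta_pos": [1.9, 2.9, 0], "hand": 1.2}
    - {"delta_rot": [0, 0, -8], "delta_pos": [1.9, 2.9, 0], "hand": 1.2}
    - {"delta_rot": [0, 0, -8], "delta_pos": [1.9, 2.9, 0], "hand": 1.2}
    - {"delta_rot": [0, 0, -8], "delta_pos": [1.5, 2.2, 0], "hand": 1.2}

```text
t: 33.9
eef_pos: [0.5783, 0.253, 0.1511]
ee_rot: [3.141, -0.0, -1.358]
force: [0.1, -0.7, -0.1]
width: 0.0178
```

Request:
move_arm:
  rows:
    - {"delta_rot": [0, 0, -6], "delta_pos": [0.8, 1.3, 0], "hand": 1.2}
    - {"delta_rot": [0, 0, 0], "delta_pos": [0, 0, -1], "hand": 1.2}
    - {"delta_rot": [0, 0, 0], "delta_pos": [0, 0, -2], "hand": 1.2}
    - {"delta_rot": [0, 0, 0], "delta_pos": [0, 0, -2.5], "hand": 1.2}
    - {"delta_rot": [0, 0, 0], "delta_pos": [0, 0, -2], "hand": 1.2}
    - {"delta_rot": [0, 0, 0], "delta_pos": [0, 0, -1], "hand": 1.2}
    - {"delta_rot": [0, 0, 0], "delta_pos": [0, 0, 0], "hand": 1.2}
    - {"delta_rot": [0, 0, 0], "delta_pos": [0, 0, 0], "hand": 1.2}
    - {"delta_rot": [0, 0, 0], "delta_pos": [0, 0, 0], "hand": 1.2}
    - {"delta_rot": [0, 0, 0], "delta_pos": [0, 0, 0], "hand": 1.2}

```text
t: 34.9
eef_pos: [0.5861, 0.2647, 0.0682]
ee_rot: [-3.14, 0.001, -1.457]
force: [0.9, 0.4, -0.7]
width: 0.0178
```

```bash
python3 - <<'E'
from h import *
print(get_state()["eef_pos"],get_state()["ee_rot"],get_state()["force"])
a=grab_frame("scene")[130:280,320:520]
cv2.imwrite("pics/s10.png",cv2.resize(a,None,fx=3,fy=3)[:600])
E
```

```text
[0.58607883 0.26474767 0.06822857] [-3.13998066e+00  9.96991735e-04 -1.45713315e+00] [ 0.91534035  0.3596808  -0.70145646]
```

View pics/s10.png

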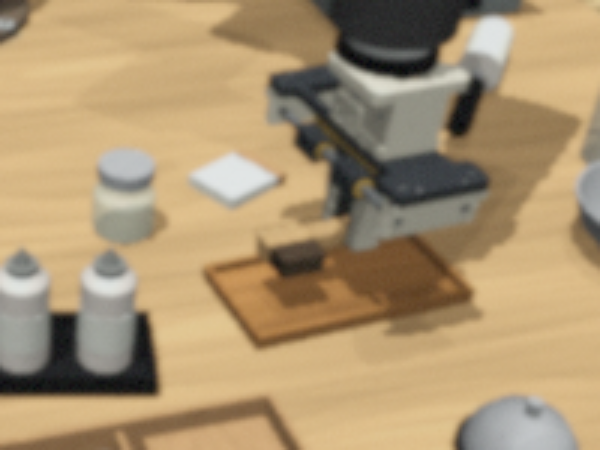

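The brush is level over the wooden tray. I'll shift it 1 cm forward so the fingers clear the wall on opening, then lower it.

Request:
move_arm:
  rows:
    - {"delta_rot": [0, 0, 0], "delta_pos": [0.5, 0, 0], "hand": 1.2}
    - {"delta_rot": [0, 0, 0], "delta_pos": [0.5, 0, -0.5], "hand": 1.2}
    - {"delta_rot": [0, 0, 0], "delta_pos": [0, 0, -0.8], "hand": 1.2}
    - {"delta_rot": [0, 0, 0], "delta_pos": [0, 0, -0.8], "hand": 1.2}
    - {"delta_rot": [0, 0, 0], "delta_pos": [0, 0, -0.6], "hand": 1.2}
    - {"delta_rot": [0, 0, 0], "delta_pos": [0, 0, -0.4], "hand": 1.2}
    - {"delta_rot": [0, 0, 0], "delta_pos": [0, 0, -0.3], "hand": 1.2}
    - {"delta_rot": [0, 0, 0], "delta_pos": [0, 0, -0.2], "hand": 1.2}
    - {"delta_rot": [0, 0, 0], "delta_pos": [0, 0, 0], "hand": 1.2}
    - {"delta_rot": [0, 0, 0], "delta_pos": [0, 0, 0], "hand": 1.2}

```text
t: 35.95
eef_pos: [0.5957, 0.2645, 0.0314]
ee_rot: [-3.141, 0.0, -1.457]
force: [0.5, -0.0, 1.2]
width: 0.0178
```

Request:
move_arm:
  rows:
    - {"delta_rot": [0, 0, 0], "delta_pos": [0, 0, 0], "hand": 1.2}
    - {"delta_rot": [0, 0, 0], "delta_pos": [0, 0, 0], "hand": 2.8}
    - {"delta_rot": [0, 0, 0], "delta_pos": [0, 0, 0], "hand": 2.8}
    - {"delta_rot": [0, 0, 0], "delta_pos": [0, 0, 0], "hand": 2.8}
    - {"delta_rot": [0, 0, 0], "delta_pos": [0, 0, 1], "hand": 2.8}
    - {"delta_rot": [0, 0, 0], "delta_pos": [0, 0, 2], "hand": 2.8}
    - {"delta_rot": [0, 0, 0], "delta_pos": [0, 0, 4], "hand": 4}
    - {"delta_rot": [0, 0, 0], "delta_pos": [0, 0, 5], "hand": 4}
    - {"delta_rot": [0, 0, 0], "delta_pos": [-3, 4, 5], "hand": 4}
    - {"delta_rot": [0, 0, 0], "delta_pos": [-3, 4, 0], "hand": 4}

```text
t: 36.95
eef_pos: [0.5474, 0.3338, 0.1938]
ee_rot: [-3.132, 0.006, -1.46]
force: [0.7, 2.0, -0.8]
width: 0.0396
```

Request:
move_arm:
  rows:
    - {"delta_rot": [0, 0, 0], "delta_pos": [-3, 4, 0], "hand": 4}
    - {"delta_rot": [0, 0, 0], "delta_pos": [-3, 4, 0], "hand": 4}
    - {"delta_rot": [0, 0, 0], "delta_pos": [-3, 4, 0], "hand": 4}
    - {"delta_rot": [0, 0, 0], "delta_pos": [-3, 4, 0], "hand": 4}
    - {"delta_rot": [0, 0, 0], "delta_pos": [-3, 4, 0], "hand": 4}
    - {"delta_rot": [0, 0, 0], "delta_pos": [-2, 4, 0], "hand": 4}
    - {"delta_rot": [0, 0, 0], "delta_pos": [0, 0, 0], "hand": 4}
    - {"delta_rot": [0, 0, 0], "delta_pos": [0, 0, 0], "hand": 4}
    - {"delta_rot": [0, 0, 0], "delta_pos": [0, 0, 0], "hand": 4}
    - {"delta_rot": [0, 0, 0], "delta_pos": [0, 0, 0], "hand": 4}

```text
t: 37.95
eef_pos: [0.3751, 0.5718, 0.1869]
ee_rot: [-3.141, 0.0, -1.459]
force: [0.3, -0.2, 0.2]
width: 0.0399
```

```bash
python3 - <<'E'
from h import *
print(get_state()["eef_pos"],get_state()["ee_rot"],get_state()["force"])
t=grab_frame("top");cv2.imwrite("pics/t11.png",cv2.resize(t[110:290,150:490],None,fx=2.3,fy=2.3,interpolation=cv2.INTER_CUBIC))
a=grab_frame("scene")[140:290,160:500]
cv2.imwrite("pics/s11.png",cv2.resize(a,None,fx=2.3,fy=2.3,interpolation=cv2.INTER_CUBIC))
E
```

```text
[0.37511776 0.57175783 0.18687011] [-3.14143451e+00  1.77550165e-04 -1.45874005e+00] [ 0.26895701 -0.22741389  0.24348195]
```

View pics/s11.png

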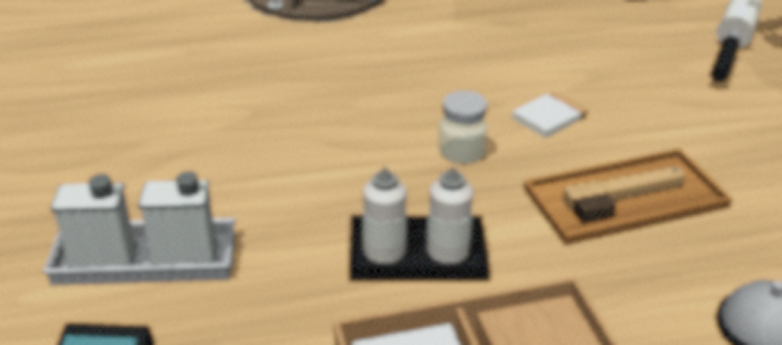

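View pics/t11.png

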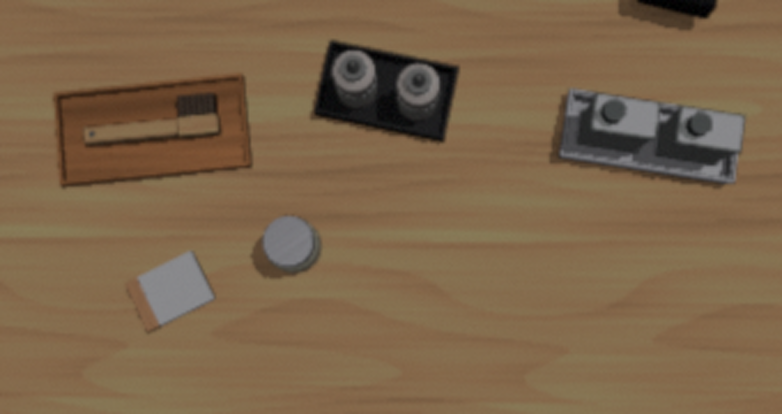

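Everything is in its tray. Before handing in I'll check the numbers from the top view (crop at 2.3×).

```bash
python3 - <<'E'
from h import *
np.set_printoptions(precision=3,suppress=True)
f=lambda x,y,z:onz("top",(x+.5)/2.3-.5+150,(y+.5)/2.3-.5+110,z)[:2]
def loc(p,c,a):
    a=np.radians(a);d=p-np.array(c);return np.array([d@[np.sin(a),-np.cos(a)],d@[np.cos(a),np.sin(a)]])
BT=((.6399,.0123),78.74);TT=((.5957,-.2603),81.76);WT=((.5976,.255),96.54)
for p in [(353,66),(418,80)]: print("bottle",loc(f(*p,.109),*BT))
for q in [[(597,93),(659,102),(654,142),(591,131)],[(683,106),(744,114),(740,154),(679,144)]]:
    print("tin",loc(np.mean([f(*p,.088) for p in q],0),*TT))
print("brush ends",loc(f(85,136,.024),*WT),loc(f(219,124,.024),*WT))
print("jar",f(289,243,.07), get_state()["t"])
print(job_done())
E
```

```text
bottle [-0.002  0.03 ]
bottle [-0.003 -0.033]
tin [-0.     0.041]
tin [ 0.    -0.042]
brush ends [-0.001  0.067] [-0.003 -0.071]
jar [0.477 0.104] 38.05
the job is handed in; nothing more can be done
None
```

The bench is cleared and the job is handed in at about 38 s of the 115 s allowed. I moved the tins first, then the bottles, then the brush; the hand-in reported no verdict.

My last camera checks, measured just before handing in:
- **Bottles:** about 3 mm or less across and +30 / −33 mm along the black tray. Both look upright in the scene view.
- **Tins:** within 1 mm across and +41 / −42 mm along the steel tray. Both look upright in the scene view.
- **Brush:** flat and lengthwise in the wooden tray, with its middle about 2 mm off the tray's middle each way.
- **Jar:** still in place, within 2 mm of where I first measured it.
- **Arm:** clear of everything, with no force on the tool.

Three things were less certain or disagreed:
- **Heights:** I did not measure the undersides directly. I judged them down on the tray floors from the release heights and the scene view.
- **Bottle B's start position:** the wrist and top views differed by about 6 mm, so I gripped midway between them.
- **Second tin grip:** it showed a brief upward force of about 7 N, which I did not explain. It lifted and placed normally.

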